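Start a coarse bolt in the threaded boss of a clamped tube frame

TASK

Start the red-knobbed bolt in the threaded boss on the clamped tube frame: turn it backward (counter-clockwise seen from above) until the thread drops in, then turn it forward (clockwise) one full turn from there, regripping as needed. Finish still gripping the knob, so that the started bolt is held in your fingers at one full turn; do not let go, and leave the glue bottle, wrench and offcut where they are.

Things in the scene. Friction and masses are not known exactly. Their poses are not given: they have to be found in the camera images.
- bolt: Upright bolt with a round red knob (40 mm diameter, 32 mm high) on a 20 mm threaded steel shank, about 0.4 kg. Origin: on its vertical axis, half-way up the knob, 231 mm above the bench at the start; z up, x towards the white stripe on the knob's top and side. It only turns and moves up and down on the boss's axis, and cannot be pulled out. It turns easily (under 0.1 N m) and stays where left.
- bolt_turn (a joint): Turn in rad; 0 = stripe points at the white index tab. Grows FORWARD (clockwise from above), falls BACKWARD. Starts at 0.5 to 2.6 on a flat land above the thread; forward from there it jams at about 2.8 and never catches. Turned backward it comes over the thread's mouth below about 0.15 and drops; it stops at -0.2. One full turn forward is 6.28; the thread's end is at 7.6.
- bolt_depth (a joint): How far the bolt (and knob) has sunk, in m: 0 at the start, 0.009 after the drop, then 0.009 more per full turn forward (0.018 at one turn), 1 mm of play. Only its own weight makes it drop: fingers gripping it at a fixed height can hold it up; press down about 10 mm or let go and it falls in. When turning forward, let the hand sink with it.
- boss_top (a point): Centre of the top face of the threaded boss, a dark steel cylinder of 48 mm diameter fixed on the tube, its top 165 mm above the bench (50 mm below the knob at the start). z up, x along the white index tab (10 mm wide, flush with the top, reaching 56 mm from the axis). The tube, vise and boss are one fixed thing.
- vise_mid (a point): Top centre of the blue bench vise's jaws, 142 mm above the bench, 0.20 m along y from the boss; axes as boss_top. Vise about 0.29 m (x) by 0.16 m (y). The 27 mm steel tube, its axis 120 mm above the bench, is a U: one side runs along y through boss and vise, the other 0.22 m farther along x, with a stub up to 190 mm high 0.06 m along y from the boss. All fixed.
- glue_mid (a point): Yellow glue bottle with a red cap, upright, 56 mm diameter, 150 mm high; the point is half-way up on its axis. Leave it alone.
- wrench_grip (a point): Grey steel wrench, 180 mm long, lying flat on the bench; the point is on its handle. Leave it alone.
- offcut_mid (a point): Dark angle-iron offcut, 90 x 35 x 35 mm, lying on the bench; the point is near its middle. Leave it alone.

How it is judged (in metres and radians):
On the way, in this order (a step that is already met when the one before it is completed fails the run):
1. turned backward, the bolt has dropped into the thread start (value of joint bolt_depth between 0.0072 and 0.0115 m and value of joint bolt_turn below 0.5 rad), for 0.2 s.
2. the bolt has been turned forward half a turn in the thread (value of joint bolt_turn above 3.14 rad and value of joint bolt_depth above 0.0115 m), for 0.1 s.
At the end, for the whole second after the job is handed in: The bolt stands one full turn forward of the thread's start (bolt_turn 6.28 within 0.55 rad, bolt_depth 15.5 to 20.5 mm), at rest, and the fingers still grip it with more than 5 N; glue bottle, wrench and offcut within 30 mm of where they were (value of joint bolt_turn between 5.73 and 6.83 rad and value of joint bolt_depth between 0.0155 and 0.0205 m and contact force between the fingers and bolt above 5 N and velocity of joint bolt_turn between -0.2 and 0.2 rad/s and distance of each of glue_mid, wrench_grip, offcut_mid from where it was at the start of the episode below 0.03 m); the arm keeps its last pose, push and grip.
It fails at once if the glue bottle is shoved or knocked over (distance of glue_mid from where it was at the start of the episode above 0.03 m).
It fails at once if the wrench is shoved or knocked over (distance of wrench_grip from where it was at the start of the episode above 0.03 m).
It fails at once if the angle-iron offcut is shoved or knocked over (distance of offcut_mid from where it was at the start of the episode above 0.03 m).
It also fails if it takes over 67 s, if anything falls off the work surface, if the arm or the gripper's body presses on something with over 40 N, if the wrist force passes 120 N, or if a joint passes its speed limit or range.

ROBOT

A 7-joint arm with a two-finger parallel gripper is mounted at the origin on the work surface. World frame = base frame: x ahead of the robot, y to its left, z up, the work surface at z = 0. Lengths are in mm, angles in rad, forces in N, time in s.
With the tool pointing down it reaches from about 400 to 875 mm from the base axis. Payload 4.4 kg.
Tool frame: the origin (TCP) lies midway between the tips of the shut fingers; the grasp point (between the pads) lies 19 mm behind it; z points along the fingers, y is the line along which they close (so a half turn about z gives the same grasp; the last joint's range is limited). The gripper opens to 85 mm and grips with 20 to 120 N. Pads are 22 mm wide; open, the fingers measure 114 mm over their backs; the gripper's body (76 mm by 85 mm) begins 54 mm behind the grasp point. The pads swing forward as they close: fully open they stand 13 mm farther back than shut.
Start: joints at [-1.373, 0.628, 0.038, 1.517, -0.027, 0.996, -0.02], TCP at [169.462, 627.535, 202.513] pointing down, gripper open.
Joint ranges: [-3.06, 3.06], [-0.37, 2.12], [-1.25, 1.32], [0.18, 2.47], [-1.1, 4.24], [0.23, 1.98], [-2.94, 2.94]. Speed limits (rad/s): [2.57, 2.57, 3.14, 3.14, 3.14, 3.14, 3.14].

INTERFACE

Orientations are given as [roll, pitch, yaw] about the fixed x, y, z axes, in that order (R = Rz(yaw) Ry(pitch) Rx(roll)).
In Python, from cell import ctrl gives the robot as it stands. The module is installed in compiled form; this text tells all that it offers.
- The arm moves only by the tool step_arm, never from a script. Its argument "commands" is one flat list of numbers, 7 for each row, row after row: the shift along the tool's x, y, z in cm, then the turn, a rotation vector about the tool's x, y, z in rad, then the opening, from 0 (shut) to 1 (fully open). A call has 1 to 10 rows; each row is the pose to reach, as a shift and turn from the pose commanded when the call began, along the tool's axes at that moment; what a row does not reach only later rows make up. A row lasts 1/10 s, in which the tool goes at most 50 mm and 8.59 degrees, less where a joint would pass 70% of its speed; a pose out of reach is approached as far as the arm can. A call with a gripper value outside its range is refused whole. The fingers move at their own pace and stop on an object; the grip force is fixed at half the most. Time passes only in rows, so rows that repeat a pose let the fingers close. It gives the time, the measured TCP pose, the force, the opening and the grip force at its end, in the units of the state.
- ctrl.read_state(): the state, without advancing time (a new reading comes with each control period).
- ctrl.get_image(name): name is "scene" or "top" or "wrist"; returns a dict with "image" (480x640x3 uint8, red, green, blue), "range_z" (480x640 float32, mm along the optical axis (not along the pixel's ray), 0 where there is no reading), "vfov" (degrees; the focal length in pixels is half the picture's height over the tangent of half this angle, whatever the lens; pixels are square), "cx", "cy" (the principal point, pixels), "world_to_cam" (4x4, takes a point from world to camera coordinates). Camera axes: x right, y down, z forward; pixel columns grow to the right and rows downward; lengths in mm; the calibration is good to about 2 mm. A picture is of the moment at which its call begins.
- ctrl.finish_job(): hands the job in; it is judged then, once.
The state is a dict: "clock": time; "qpos": joint angles; "qd": joint speeds; "tau": joint torques, N m; "eef_pos": TCP position; "tool_rot": TCP orientation; "force": force on the tool from outside, world axes, zero at the start; "torque": the same for the moment, N m; "width": finger opening in mm; "gripper_force": force on a finger pad.
Only numpy, scipy, OpenCV 4.12 (cv2) and the standard library are available. Lean on these libraries where they do the work, as an engineer would, in place of code of your own. Each camera call takes 0.05 s, during which the arm holds its last target. There are 200 camera calls.

## Working session

There is one attempt and no reset: what is moved stays moved. The work goes in short steps, Python scripts to look and compute and a tool call to move; the robot and the scene stay as the last step left them, time stands still between calls to the robot, and variables do not carry over. Pictures are saved under pics/ and viewed, at most 10 in all, crops included, and the job is handed in when it is done.

Besides the shell and the picture viewer there is one more tool, called after "Request:" as name(argument=value, ...), one argument or row to a line, values as JSON. step_arm: Moves the arm, as the interface text tells. Its arguments: {"type":"object","properties":{"commands":{"type":"array"}},"required":["commands"]}

```bash
mkdir -p pics
cat > h.py <<'E'
import numpy as np,cv2
from cell import ctrl
from scipy.spatial.transform import Rotation as R
def snap(n,f):
    d=ctrl.get_image(n); cv2.imwrite('pics/'+f+'.png',cv2.cvtColor(d['image'],cv2.COLOR_RGB2BGR)); np.save('pics/'+f+'.npy',d,allow_pickle=True); return d
def load(f): return np.load('pics/'+f+'.npy',allow_pickle=True).item()
def ray(d,u,v):
    f=240/np.tan(np.radians(d['vfov'])/2); T=np.linalg.inv(d['world_to_cam'])
    return T[:3,3],T[:3,:3]@np.array([(u-d['cx'])/f,(v-d['cy'])/f,1])
def atz(d,u,v,z):
    o,r=ray(d,u,v); return o+r*(z-o[2])/r[2]
def atd(d,u,v):
    o,r=ray(d,u,v); return o+r*d['range_z'][int(v),int(u)]
E
python3 - <<'E'
from h import *
a=snap('top','t0');b=snap('scene','s0')
s=ctrl.read_state();print(s)
print(np.linalg.inv(a['world_to_cam'])[:3],a['vfov'])
E
```

```text
{'clock': 0.1, 'qpos': array([-1.37279394,  0.62924236,  0.03844073,  1.51825097, -0.02700313,
        0.99628376, -0.01999326]), 'qd': array([-1.96515856e-06, -8.32154773e-04,  3.41404722e-04, -1.75663991e-03,
       -6.29721671e-04,  1.66664418e-04, -2.28315035e-04]), 'tau': array([ 3.26242814e-03, -5.64526463e+01,  1.23110209e+00, -1.93971634e+01,
        1.14638591e-02,  5.37381798e-03, -3.36697752e-06]), 'eef_pos': array([169.30223004, 626.9508386 , 201.69375319]), 'tool_rot': array([-3.13992596e+00,  1.06236888e-05,  2.87779896e+00]), 'force': array([ 0.10788864,  0.59432462, -0.13884158]), 'torque': array([-0.03208747,  0.01562396,  0.02453588]), 'gripper_force': 0.0, 'width': 85.35240709044537}
[[ 2.85773039e-02 -9.91772738e-01  1.24780505e-01  4.82205972e+02]
 [-9.98622990e-01 -3.38203630e-02 -4.01037113e-02  5.81523862e+01]
 [ 4.39938895e-02 -1.23462625e-01 -9.91373551e-01  9.99394545e+02]] 47.49769871623419
```

View pics/t0.png

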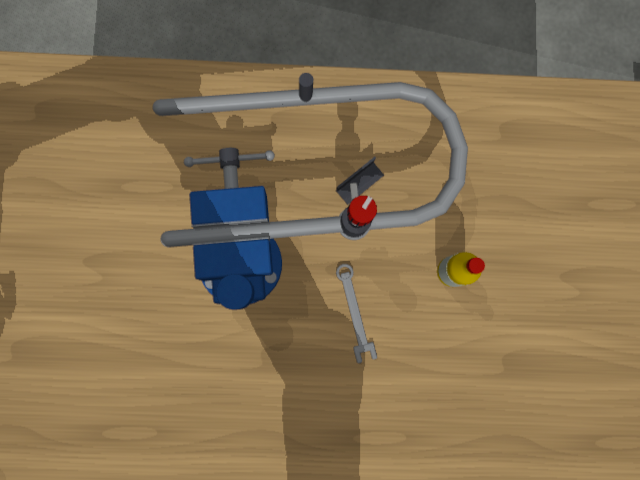

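View pics/s0.png

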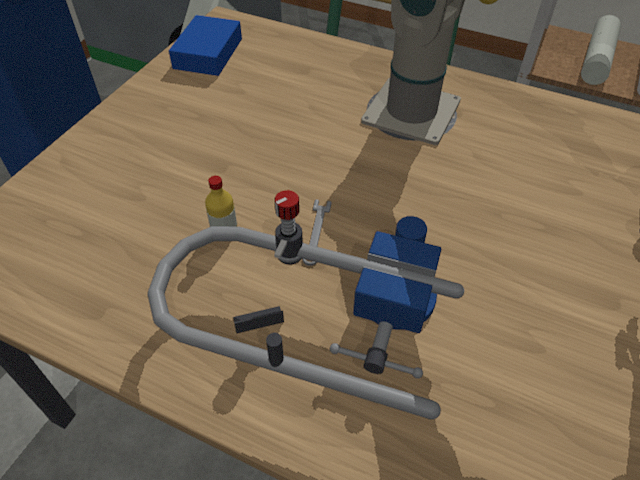

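The top view shows the knob at about (362,211) with its stripe pointing up and right, and the boss below it at about (354,222) with the tab pointing up. The bottle is at (465,268), the wrench at (355,310) and the offcut at (360,182). I'll enlarge the area around the knob.

Run:
```python
from h import *
d=load('t0');im=cv2.imread('pics/t0.png')
cv2.imwrite('pics/c0.png',cv2.resize(im[165:245,310:410],None,fx=7,fy=7,interpolation=cv2.INTER_CUBIC))
i=im.astype(int);m=(i[...,2]>90)&(i[...,1]<60)&(i[...,0]<60);m[:, 420:]=0
r=d['range_z']
ys,xs=np.nonzero(m);P=np.array([atd(d,x,y) for x,y in zip(xs,ys)])
t=P[(abs(P[:,2]-247)<5)];print(len(P),len(t),t.mean(0),t.min(0),t.max(0))
for n,u,v in [('glue',475,266),('wr',355,310),('off',360,182),('stub',306,80)]: print(n,atd(d,u,v))
```

```text
564 532 [623.32471557 -26.46911848 246.0334777 ] [605.08367037 -46.41084124 242.2284647 ] [643.82392399  -7.89566277 249.90745145]
glue [ 557.8340061  -218.52407363  149.3211998 ]
wr [483.5089106  -44.13714357   7.12759113]
off [721.34869721 -48.76067262   4.31158121]
stub [834.62697421  58.5179857  191.11942636]
```

View pics/c0.png

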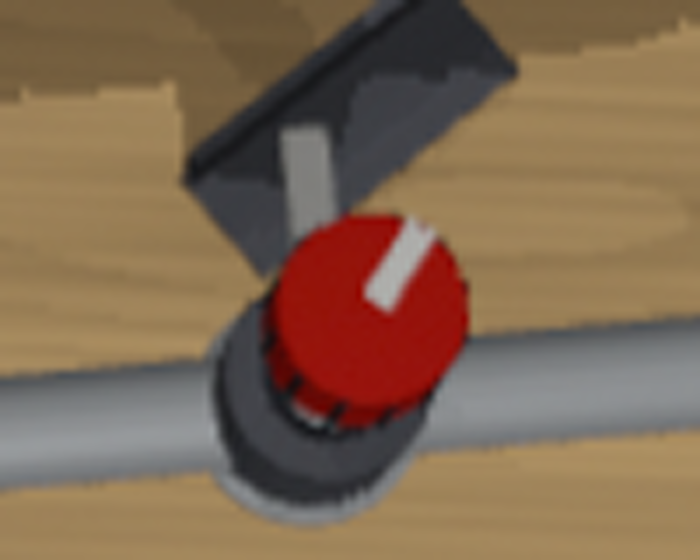

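Run:
```python
from h import *
d=load('t0')
p=lambda x,y,z:atz(d,310+(x+.5)/7-.5,165+(y+.5)/7-.5,z)
c=p(371,307,247);so=p(423,227,247);si=p(380,301,247);te=p(304,126,165);ti=p(312,235,165)
print(c,so,si,te,ti)
a=lambda v:np.degrees(np.arctan2(v[1],v[0]))
print('stripe',a(so-si),a(so-c),'tab',a(te-ti),a(te-c),np.hypot(*(te-c)[:2]))
s=ctrl.read_state()
M=R.from_euler('xyz',s['tool_rot']).as_matrix();print(M)
```

```text
[625.19943851 -27.07857918 247.        ] [641.95815186 -37.27832005 247.        ] [626.49050104 -28.86999601 247.        ] [681.38657034 -20.50294998 165.        ] [656.61177222 -22.83305564 165.        ]
stripe -28.528814841669792 -31.325661640169677 tab 5.372945846081677 6.675011571050534 56.57059910045975
[[-9.65407742e-01  2.60744533e-01 -4.24324413e-04]
 [ 2.60744878e-01  9.65406397e-01 -1.61180442e-03]
 [-1.06236888e-05 -1.66668889e-03 -9.99998611e-01]]
```

Request:
step_arm(
  commands=[0, 0, -5, 0, 0, 0, 1, 0, 0, -10, 0, 0, 0, 1, 0, 0, -13, 0, 0, 0, 1, -3, -2.5, -13, 0, 0, 0, 1, -6.5, -5.5, -13, 0, 0, -0.05, 1, -10, -8.5, -13, 0, 0, -0.1, 1, -13.5, -11.5, -13, 0, 0, -0.15, 1, -17, -14.5, -13, 0, 0, -0.2, 1, -20.5, -17.5, -13, 0, 0, -0.25, 1, -24, -20.5, -13, 0, 0, -0.3, 1],
)

```text
clock: 1.1
eef_pos: [348.3, 365.1, 332.3]
tool_rot: [-3.141, -0.0, -3.103]
force: [0.6, 0.3, 0.3]
width: 85.8
gripper_force: 0.0
```

```bash
cat >> h.py <<'E'
def go(x,y,z,yaw):
    s=ctrl.read_state();M=R.from_euler('xyz',s['tool_rot']).as_matrix()
    G=R.from_euler('xyz',[np.pi,0,yaw]).as_matrix()
    print('t',s['clock'],'q',s['qpos'].round(2),'pos',s['eef_pos'].round(1),'rpy',s['tool_rot'].round(3),'F',s['force'].round(1),'w',round(s['width'],1),s['gripper_force'])
    print('shift cm',(M.T@(np.array([x,y,z])-s['eef_pos'])/10).round(2),'rot',R.from_matrix(M.T@G).as_rotvec().round(3))
E
python3 -c "
from h import *
go(624.5,-27,332,3.51)"
```

```text
t 1.1 q [-0.9   0.29  0.05  1.72 -0.02  1.13  0.76] pos [348.3 365.1 332.3] rpy [-3.141 -0.    -3.103] F [0.6 0.3 0.3] w 85.8 0.0
shift cm [-2.609e+01 -4.025e+01  3.000e-02] rot [-0.   -0.   -0.33]
```

Request:
step_arm(
  commands=[-2, -3, 0, 0, 0, -0.03, 1, -4.2, -6.5, 0, 0, 0, -0.06, 1, -6.6, -10.2, 0, 0, 0, -0.09, 1, -9, -14, 0, 0, 0, -0.12, 1, -11.6, -17.9, 0, 0, 0, -0.15, 1, -14.2, -21.9, 0, 0, 0, -0.18, 1, -16.8, -25.9, 0, 0, 0, -0.21, 1, -19.4, -29.9, 0, 0, 0, -0.24, 1, -22, -33.9, 0, 0, 0, -0.27, 1, -24, -37, 0, 0, 0, -0.3, 1],
)

```text
clock: 2.1
eef_pos: [601.8, 2.7, 332.0]
tool_rot: [-3.141, -0.001, -2.806]
force: [0.7, -0.1, -0.7]
width: 85.2
gripper_force: 0.0
```

Request:
step_arm(
  commands=[-1.5, -2.4, 0, 0, 0, -0.03, 1, -2.2, -3.2, 0, 0, 0, -0.03, 1, -2.2, -3.2, 0, 0, 0, -0.03, 1],
)

```text
clock: 2.4
eef_pos: [632.5, -17.6, 331.4]
tool_rot: [3.141, -0.001, -2.777]
force: [-1.1, 0.5, 0.3]
width: 85.3
gripper_force: 0.0
```

```bash
python3 -c "
from h import *
go(624.5,-27,212,3.51)
d=snap('wrist','w0');print(np.linalg.inv(d['world_to_cam'])[:3].round(3),d['vfov'])
i=d['image'].astype(int);m=(i[...,0]>90)&(i[...,1]<60)&(i[...,2]<60)
ys,xs=np.nonzero(m);P=np.array([atd(d,x,y) for x,y in zip(xs,ys)])
if len(P):
  t=P[abs(P[:,2]-247)<6]
  print(len(P),len(t),t.mean(0),t.min(0),t.max(0),(t.min(0)+t.max(0))/2)
"
```

```text
t 2.4 q [-0.11  0.5   0.16  1.38 -0.08  1.26  1.99] pos [632.5 -17.6 331.4] rpy [ 3.141e+00 -1.000e-03 -2.777e+00] F [-1.1  0.5  0.3] w 85.3 0.0
shift cm [ 1.07 -0.6  11.95] rot [ 0.001 -0.001 -0.004]
[[-3.56000e-01  8.84000e-01  3.04000e-01  5.54484e+02]
 [ 9.35000e-01  3.37000e-01  1.16000e-01 -4.81160e+01]
 [ 0.00000e+00  3.25000e-01 -9.46000e-01  5.02869e+02]] 63.406544740619964
3248 2189 [623.87861718 -28.49179156 246.27883137] [606.02303903 -47.99836608 241.04032068] [645.0652648   -9.30188615 248.57454222] [625.54415191 -28.65012611 244.80743145]
```

View pics/w0.png

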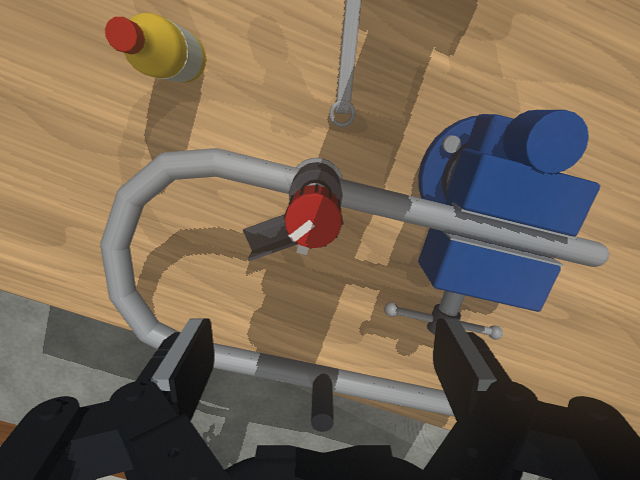

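The wrist view shows the knob at (314,220), clear of both fingers. Both views agree on its centre, about (624.6, -27.6).

Request:
step_arm(
  commands=[0.6, -0.4, 2, 0, 0, 0, 1, 1.1, -0.65, 5, 0, 0, 0, 1, 1.1, -0.65, 8, 0, 0, 0, 1, 1.1, -0.65, 10.5, 0, 0, 0, 1, 1.1, -0.65, 11.5, 0, 0, 0, 1, 1.1, -0.65, 11.9, 0, 0, 0, 1, 1.1, -0.65, 11.9, 0, 0, 0, 1, 1.1, -0.65, 11.9, 0, 0, 0, 1],
)

```text
clock: 3.25
eef_pos: [625.1, -26.7, 214.9]
tool_rot: [-3.141, 0.002, -2.775]
force: [0.4, 0.6, 0.9]
width: 85.3
gripper_force: 0.0
```

```bash
python3 -c "
from h import *
go(624.6,-27.6,212,3.51)"
```

```text
t 3.25 q [-0.09  0.58  0.14  1.58 -0.09  0.98  2.02] pos [625.1 -26.7 214.9] rpy [-3.141e+00  2.000e-03 -2.775e+00] F [0.4 0.6 0.9] w 85.3 0.0
shift cm [ 0.08 -0.07  0.29] rot [-0.001  0.002 -0.002]
```

Request:
step_arm(
  commands=[0.1, -0.1, 0.5, 0, 0, 0, 1, 0.1, -0.1, 0.5, 0, 0, 0, 0, 0.1, -0.1, 0.5, 0, 0, 0, 0, 0.1, -0.1, 0.5, 0, 0, 0, 0, 0.1, -0.1, 0.5, 0, 0, 0, 0, 0.1, -0.1, 0.5, 0, 0, 0, 0, 0.1, -0.1, 0.5, 0, 0, 0, 0, 0.1, -0.1, 0.5, 0, 0, 0, 0],
)

```text
clock: 4.05
eef_pos: [623.9, -28.5, 208.9]
tool_rot: [-3.141, 0.0, -2.776]
force: [-0.5, 0.5, 4.8]
width: 37.0
gripper_force: 59.8
```

```bash
python3 -c "
from h import *
go(624.6,-27.6,212,3.51)"
```

```text
t 4.05 q [-0.09  0.59  0.14  1.59 -0.09  0.97  2.02] pos [623.9 -28.5 208.9] rpy [-3.141  0.    -2.776] F [-0.5  0.5  4.8] w 37.0 59.81102228164673
shift cm [-0.09  0.06 -0.31] rot [-0.     0.    -0.002]
```

Request:
step_arm(
  commands=[0, 0, 0, 0, 0, -0.1, 0, 0, 0, 0, 0, 0, -0.2, 0, 0, 0, 0, 0, 0, -0.3, 0, 0, 0, 0, 0, 0, -0.4, 0, 0, 0, 0, 0, 0, -0.5, 0, 0, 0, 0, 0, 0, -0.6, 0, 0, 0, 0, 0, 0, -0.7, 0, 0, 0, 0, 0, 0, -0.7, 0, 0, 0, 0, 0, 0, -0.7, 0],
)

```text
clock: 4.95
eef_pos: [624.6, -29.3, 208.0]
tool_rot: [-3.14, -0.0, -2.078]
force: [5.1, -3.3, -2.9]
width: 36.6
gripper_force: 60.4
```

Request:
step_arm(
  commands=[0, 0, 0.2, 0, 0, 0, 0, 0, 0, 0.4, 0, 0, 0, 0, 0, 0, 0.6, 0, 0, 0, 0, 0, 0, 0.8, 0, 0, 0, 0, 0, 0, 1, 0, 0, 0, 0, 0, 0, 1, 0, 0, 0, 0],
)

```text
clock: 5.55
eef_pos: [624.6, -29.3, 199.9]
tool_rot: [-3.139, 0.0, -2.078]
force: [2.2, -3.1, 4.2]
width: 37.0
gripper_force: 61.3
```

```bash
python3 -c "
from h import *
go(624.6,-27.6,203,4.21)
d=snap('top','t1');im=cv2.imread('pics/t1.png')
cv2.imwrite('pics/c1.png',cv2.resize(im[150:270,290:430],None,fx=5,fy=5,interpolation=cv2.INTER_CUBIC))
"
```

```text
t 5.55 q [ 0.03  0.59 -0.05  1.6   0.04  0.95  2.6 ] pos [624.6 -29.3 199.9] rpy [-3.139  0.    -2.078] F [ 2.2 -3.1  4.2] w 37.0 61.318477392196655
shift cm [-0.14  0.09 -0.31] rot [-0.003  0.    -0.004]
```

View pics/c1.png

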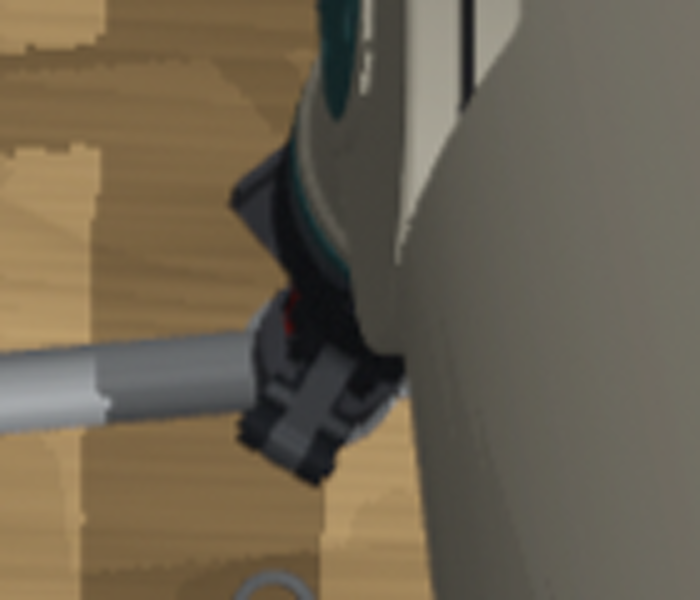

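The top camera is blocked by the arm, so I'll check with the wrist camera.

```bash
python3 -c "
from h import *
d=snap('wrist','w1')
i=d['image'].astype(int);m=(i[...,0]>90)&(i[...,1]<60)&(i[...,2]<60)
ys,xs=np.nonzero(m);P=np.array([atd(d,x,y) for x,y in zip(xs,ys)])
k=np.hypot(P[:,0]-624.6,P[:,1]+27.6)<15
print(k.sum(),np.percentile(P[k],[5,50,90,95,99],axis=0).round(1),xs[k].mean(),ys[k].mean())
u,v=int(xs[k].mean()),int(ys[k].mean());im=cv2.imread('pics/w1.png')
cv2.imwrite('pics/c2.png',cv2.resize(im[max(v-75,0):v+75,max(0,u-100):u+100],None,fx=4,fy=4,interpolation=cv2.INTER_CUBIC)); print(max(u-100,0),max(v-75,0))
"
```

```text
3389 [[612.2 -40.1 236.2]
 [623.  -28.7 237.1]
 [633.4 -17.2 237.8]
 [635.5 -15.5 238. ]
 [637.6 -13.6 238.4]] 329.15933903806433 333.1614045441133
229 258
```

View pics/c2.png

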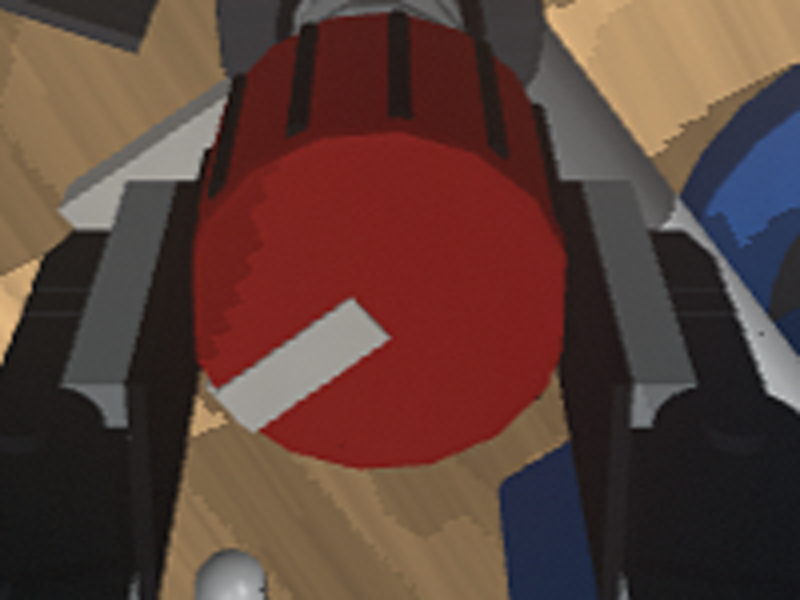

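The crop shows the knob between the pads, with the stripe running from (371,318) out to (237,411). The top is at z 237, about 9 mm lower than before, so the bolt has dropped. Next I'll work out the stripe angle.

```bash
python3 -c "
from h import *
d=load('w1');p=lambda x,y:atz(d,229+x/4,258+y/4,237.5)
a,b=p(371,318),p(237,411);print(a,b,p(380,305),np.degrees(np.arctan2(*(b-a)[1::-1])))"
```

```text
[626.6532338  -28.04468638 237.5       ] [643.93180164 -25.08089409 237.5       ] [625.14563677 -28.91551711 237.5       ] 9.73322249919921
```

Request:
step_arm(
  commands=[0, 0, 0.02, 0, 0, 0.14, 0, 0, 0, 0.04, 0, 0, 0.28, 0, 0, 0, 0.06, 0, 0, 0.42, 0, 0, 0, 0.08, 0, 0, 0.56, 0, 0, 0, 0.1, 0, 0, 0.7, 0, 0, 0, 0.12, 0, 0, 0.84, 0, 0, 0, 0.14, 0, 0, 0.98, 0, 0, 0, 0.16, 0, 0, 1.12, 0, 0, 0, 0.18, 0, 0, 1.26, 0, 0, 0, 0.2, 0, 0, 1.4, 0],
)

```text
clock: 6.65
eef_pos: [623.9, -27.3, 197.9]
tool_rot: [3.14, 0.001, 2.802]
force: [-0.8, -0.4, 5.6]
width: 36.7
gripper_force: 61.4
```

```bash
python3 -c "
from h import *
go(624.6,-28.5,198,4.21-1.4)"
```

```text
t 6.65 q [-0.2   0.62  0.34  1.61 -0.24  0.96  1.44] pos [623.9 -27.3 197.9] rpy [3.140e+00 1.000e-03 2.802e+00] F [-0.8 -0.4  5.6] w 36.7 61.44038915634155
shift cm [-0.11 -0.09 -0.01] rot [ 0.002  0.001 -0.008]
```

Request:
step_arm(
  commands=[0, 0, 0.02, 0, 0, 0.14, 0, 0, 0, 0.04, 0, 0, 0.28, 0, 0, 0, 0.06, 0, 0, 0.42, 0, 0, 0, 0.08, 0, 0, 0.56, 0, 0, 0, 0.1, 0, 0, 0.7, 0, 0, 0, 0.12, 0, 0, 0.84, 0, 0, 0, 0.14, 0, 0, 0.98, 0, 0, 0, 0.16, 0, 0, 1.12, 0, 0, 0, 0.18, 0, 0, 1.26, 0, 0, 0, 0.2, 0, 0, 1.4, 0],
)

```text
clock: 7.65
eef_pos: [625.8, -26.2, 195.8]
tool_rot: [3.138, -0.003, 1.403]
force: [3.9, -0.1, 2.6]
width: 36.5
gripper_force: 61.0
```

```bash
python3 -c "
from h import *
go(624.6,-28.5,196,4.21-2.8)"
```

```text
t 7.65 q [-0.42  0.7   0.73  1.61 -0.53  1.03  0.3 ] pos [625.8 -26.2 195.8] rpy [ 3.138e+00 -3.000e-03  1.403e+00] F [ 3.9 -0.1  2.6] w 36.5 61.033369302749634
shift cm [-0.25 -0.08 -0.02] rot [ 0.004 -0.003 -0.007]
```

Request:
step_arm(
  commands=[0, 0, 0.02, 0, 0, 0.12, 0, 0, 0, 0.04, 0, 0, 0.24, 0, 0, 0, 0.05, 0, 0, 0.36, 0, 0, 0, 0.07, 0, 0, 0.48, 0, 0, 0, 0.09, 0, 0, 0.6, 0, 0, 0, 0.1, 0, 0, 0.72, 0, 0, 0, 0.12, 0, 0, 0.84, 0, 0, 0, 0.13, 0, 0, 0.92, 0, 0, 0, 0.14, 0, 0, 1.0, 0, 0, 0, 0.14, 0, 0, 1.0, 0],
)

```text
clock: 8.65
eef_pos: [627.1, -27.2, 194.6]
tool_rot: [3.139, -0.007, 0.406]
force: [6.0, -1.1, 4.1]
width: 37.2
gripper_force: 61.2
```

Request:
step_arm(
  commands=[0, 0, 0, 0, 0, 0, 1, 0, 0, 0, 0, 0, 0, 1, 0, 0, 0, 0, 0, 0, 1, 0, 0, 0, 0, 0, 0, 1, 0, 0, 0, 0, 0, 0, 1],
)

```text
clock: 9.15
eef_pos: [623.4, -28.1, 192.9]
tool_rot: [-3.141, 0.0, 0.408]
force: [0.4, 0.1, -0.4]
width: 85.4
gripper_force: 0.0
```

```bash
python3 -c "
from h import *
go(624.6,-28,194.5,4.21-3.8)
d=snap('wrist','w2')
i=d['image'].astype(int);m=(i[...,0]>90)&(i[...,1]<60)&(i[...,2]<60)
ys,xs=np.nonzero(m);P=np.array([atd(d,x,y) for x,y in zip(xs,ys)])
k=np.hypot(P[:,0]-624.6,P[:,1]+27.6)<15
print(k.sum(),np.percentile(P[k],[5,50,90,95,99],axis=0).round(1))
u,v=int(xs[k].mean()),int(ys[k].mean());im=cv2.imread('pics/w2.png')
cv2.imwrite('pics/c3.png',cv2.resize(im[max(v-75,0):v+75,max(0,u-100):u+100],None,fx=4,fy=4,interpolation=cv2.INTER_CUBIC)); print(max(u-100,0),max(v-75,0))
"
```

```text
t 9.15 q [-0.53  0.8   0.99  1.62 -0.73  1.13 -0.51] pos [623.4 -28.1 192.9] rpy [-3.141  0.     0.408] F [ 0.4  0.1 -0.4] w 85.4 0.0
shift cm [ 0.11  0.04 -0.16] rot [-0.001  0.    -0.002]
3436 [[613.2 -39.8 231.1]
 [626.7 -28.8 232. ]
 [635.5 -16.7 232.7]
 [637.  -15.2 232.9]
 [638.7 -13.5 233.3]]
223 253
```

View pics/c3.png

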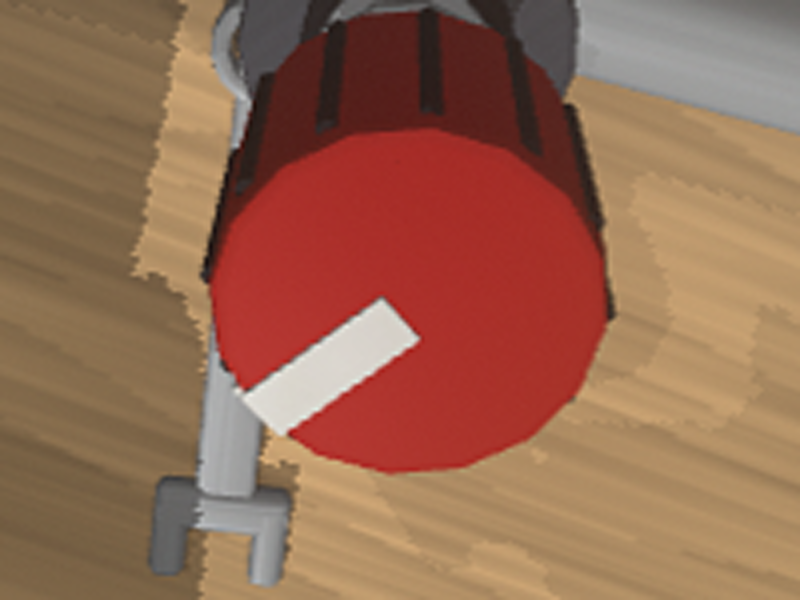

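The crop shows the open gripper clear of the knob, with the stripe from (400,318) to (263,416). That is the same angle to the gripper as before, so nothing slipped and the turn is about 3.74. I'll rotate back by 2.5 and regrip.

Request:
step_arm(
  commands=[0.1, 0.03, 0, 0, 0, -0.13, 1, 0.1, 0.03, 0, 0, 0, -0.26, 1, 0.1, 0.03, 0, 0, 0, -0.39, 1, 0.1, 0.03, 0, 0, 0, -0.52, 1, 0.1, 0.03, 0, 0, 0, -0.65, 1, 0.1, 0.03, 0, 0, 0, -0.78, 1, 0.1, 0.03, 0, 0, 0, -0.91, 1, 0.1, 0.03, 0, 0, 0, -1.04, 1, 0.1, 0.03, 0, 0, 0, -1.15, 1, 0.1, 0.03, 0, 0, 0, -1.25, 1],
)

```text
clock: 10.2
eef_pos: [624.6, -28.3, 193.1]
tool_rot: [-3.141, -0.0, 1.662]
force: [-0.1, -0.3, 0.3]
width: 85.7
gripper_force: 0.0
```

Request:
step_arm(
  commands=[0, 0, 0, 0, 0, -0.13, 1, 0, 0, 0, 0, 0, -0.26, 1, 0, 0, 0, 0, 0, -0.39, 1, 0, 0, 0, 0, 0, -0.52, 1, 0, 0, 0, 0, 0, -0.65, 1, 0, 0, 0, 0, 0, -0.78, 1, 0, 0, 0, 0, 0, -0.91, 1, 0, 0, 0, 0, 0, -1.04, 1, 0, 0, 0, 0, 0, -1.15, 1, 0, 0, 0, 0, 0, -1.25, 1],
)

```text
clock: 11.2
eef_pos: [624.5, -28.4, 193.0]
tool_rot: [-3.141, -0.0, 2.912]
force: [-0.4, 0.3, -0.4]
width: 85.1
gripper_force: 0.0
```

```bash
python3 -c "
from h import *
go(625,-28,194.5,2.91)"
```

```text
t 11.2 q [-0.18  0.62  0.31  1.61 -0.22  0.95  1.54] pos [624.5 -28.4 193. ] rpy [-3.141 -0.     2.912] F [-0.4  0.3 -0.4] w 85.1 0.0
shift cm [-0.04  0.05 -0.15] rot [-0.    -0.     0.002]
```

Request:
step_arm(
  commands=[0, 0.03, -0.15, 0, 0, 0, 1, 0, 0.03, -0.15, 0, 0, 0, 0, 0, 0.03, -0.15, 0, 0, 0, 0, 0, 0.03, -0.15, 0, 0, 0, 0, 0, 0.03, -0.15, 0, 0, 0, 0, 0, 0.03, -0.15, 0, 0, 0, 0, 0, 0.03, -0.15, 0, 0, 0, 0, 0, 0.03, -0.15, 0, 0, 0, 0],
)

```text
clock: 12.0
eef_pos: [624.8, -27.7, 194.9]
tool_rot: [3.141, 0.0, 2.908]
force: [-1.6, 1.1, 3.1]
width: 36.5
gripper_force: 59.8
```

Request:
step_arm(
  commands=[0, 0, 0.02, 0, 0, 0.13, 0, 0, 0, 0.04, 0, 0, 0.26, 0, 0, 0, 0.06, 0, 0, 0.39, 0, 0, 0, 0.08, 0, 0, 0.52, 0, 0, 0, 0.1, 0, 0, 0.65, 0, 0, 0, 0.12, 0, 0, 0.78, 0, 0, 0, 0.13, 0, 0, 0.91, 0, 0, 0, 0.15, 0, 0, 1.04, 0, 0, 0, 0.17, 0, 0, 1.17, 0, 0, 0, 0.18, 0, 0, 1.27, 0],
)

```text
clock: 13.0
eef_pos: [625.4, -27.3, 193.1]
tool_rot: [3.141, -0.0, 1.634]
force: [-0.2, 0.8, 3.6]
width: 37.2
gripper_force: 60.0
```

Request:
step_arm(
  commands=[0, 0, 0.02, 0, 0, 0.14, 0, 0, 0, 0.04, 0, 0, 0.28, 0, 0, 0, 0.06, 0, 0, 0.42, 0, 0, 0, 0.08, 0, 0, 0.56, 0, 0, 0, 0.1, 0, 0, 0.7, 0, 0, 0, 0.12, 0, 0, 0.84, 0, 0, 0, 0.14, 0, 0, 0.98, 0, 0, 0, 0.16, 0, 0, 1.12, 0, 0, 0, 0.18, 0, 0, 1.27, 0, 0, 0, 0.18, 0, 0, 1.27, 0],
)

```text
clock: 14.0
eef_pos: [626.1, -27.8, 191.1]
tool_rot: [3.14, -0.002, 0.368]
force: [1.4, 1.6, 3.0]
width: 36.9
gripper_force: 60.1
```

```bash
python3 -c "
from h import *
go(624.6,-28,191,0.37)
d=snap('wrist','w3')
i=d['image'].astype(int);m=(i[...,0]>90)&(i[...,1]<60)&(i[...,2]<60)
ys,xs=np.nonzero(m);P=np.array([atd(d,x,y) for x,y in zip(xs,ys)])
k=np.hypot(P[:,0]-624.6,P[:,1]+27.6)<15
print(k.sum(),np.percentile(P[k],[5,50,90,95,99],axis=0).round(1))
u,v=int(xs[k].mean()),int(ys[k].mean());im=cv2.imread('pics/w3.png')
cv2.imwrite('pics/c4.png',cv2.resize(im[max(v-75,0):v+75,max(0,u-100):u+100],None,fx=4,fy=4,interpolation=cv2.INTER_CUBIC)); print(max(u-100,0),max(v-75,0))
"
```

```text
t 14.0 q [-0.53  0.81  1.    1.62 -0.74  1.13 -0.55] pos [626.1 -27.8 191.1] rpy [ 3.14e+00 -2.00e-03  3.68e-01] F [1.4 1.6 3. ] w 36.9 60.116379261016846
shift cm [-0.15 -0.03  0.01] rot [ 0.002 -0.001 -0.002]
3365 [[612.3 -39.9 227.1]
 [623.5 -27.3 228.1]
 [633.9 -16.8 228.8]
 [635.8 -15.2 229. ]
 [637.8 -13.5 229.4]]
218 260
```

View pics/c4.png

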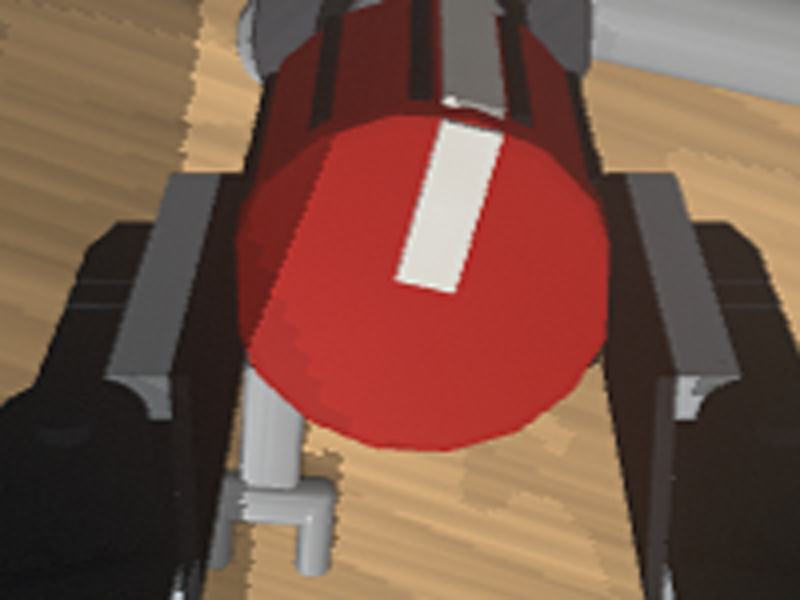

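```bash
python3 -c "
from h import *
d=load('w3');p=lambda x,y:atz(d,218+x/4,260+y/4,228.5)
a,b=p(426,286),p(473,127);print(a,b,np.degrees(np.arctan2(*(b-a)[1::-1])))"
```

```text
[626.74481952 -28.64067445 228.5       ] [644.61650416 -26.55055531 228.5       ] 6.670521365802361
```

The stripe lines up with the tab (6.7° against about 6°) and the knob has sunk about 18 mm, so it stands at one full turn. I'll let it settle and hand it in.

Request:
step_arm(
  commands=[0, 0, 0, 0, 0, 0, 0, 0, 0, 0, 0, 0, 0, 0, 0, 0, 0, 0, 0, 0, 0],
)

```text
clock: 14.35
eef_pos: [626.0, -27.7, 191.3]
tool_rot: [3.141, -0.002, 0.369]
force: [5.7, 1.8, 1.2]
width: 37.0
gripper_force: 59.9
```

```bash
python3 -c "
from h import *
print(ctrl.finish_job())"
```

```text
the job is handed in; nothing more can be done
None
```

I handed the job in at about 14.4 s with the bolt started and held at one full turn (turn about 6.27 rad, depth about 18 mm by the wrist camera, grip about 60 N); the glue bottle, wrench and offcut were never approached, and the hand-in gave no verdict.

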